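# Open the combination-locked seed specimen drawer

### The arm

A 7-joint arm with a two-finger parallel gripper is mounted at the origin on the work surface. World frame = base frame: x ahead of the robot, y to its left, z up, the work surface at z = 0. Lengths are in mm, angles in rad, forces in N, time in s.
With the tool pointing down it reaches from about 400 to 875 mm from the base axis. Payload 4.4 kg.
Tool frame: the origin (TCP) lies midway between the tips of the shut fingers; the grasp point (between the pads) lies 19 mm behind it (ctrl.pinch_z is the distance from the TCP to the grasp point, in mm); z points along the fingers, y is the line along which they close (so a half turn about z gives the same grasp; the last joint's range is limited). The gripper opens to 85 mm and grips with 20 to 120 N. Pads are 22 mm wide; open, the fingers measure 114 mm over their backs; the gripper's body (76 mm by 85 mm) begins 54 mm behind the grasp point. The pads swing forward as they close: fully open they stand 13 mm farther back than shut.
Start: joints at [1.229, 0.628, 0.038, 1.517, -0.027, 0.996, -0.02], TCP at [177.033, -625.441, 231.313] pointing down, gripper open.
Joint ranges: [-3.06, 3.06], [-0.37, 2.12], [-1.25, 1.32], [0.18, 2.47], [-1.1, 4.24], [0.23, 1.98], [-2.94, 2.94]. Speed limits (rad/s): [2.57, 2.57, 3.14, 3.14, 3.14, 3.14, 3.14].

### API

Orientations are given as [roll, pitch, yaw] about the fixed x, y, z axes, in that order (R = Rz(yaw) Ry(pitch) Rx(roll)).
In Python, from cell import read_state, cams, order, ctrl gives the robot as it stands.
- The arm moves only by the tool move_arm, never from a script. Its argument "targets" is text: rows parted by semicolons, each of 7 numbers parted by spaces: the gripper's target within -1 to 1 (fully open at 1, half-way at 0, shut at -1), then the shift along the tool's x, y, z in cm, then the turn, a rotation vector about the tool's x, y, z in degrees. A call has 1 to 5 rows; each row shifts and turns the commanded pose from where the row before left it, along the tool's axes as they then stand; what a row does not reach is not made up. A row lasts 1/12 s, in which the tool goes at most 41.7 mm and 7.16 degrees, less where a joint would pass 70% of its speed; a pose out of reach is approached as far as the arm can. A call with a gripper value outside its range is refused whole. The fingers move at their own pace and stop on an object; the grip force is fixed at half the most. Time passes only in rows, so rows that do not move let the fingers close. It gives the time, the measured TCP pose, the force, the opening and the grip force at its end, in the units of the state.
- read_state(): the state, without advancing time (a new reading comes with each control period).
- cams.get_image(name): name is "scene" or "top" or "wrist"; returns a dict with "color" (400x640x3 uint8, red, green, blue), "fovy" (degrees; the focal length in pixels is half the picture's height over the tangent of half this angle, whatever the lens; pixels are square), "cx", "cy" (the principal point, pixels), "rvec" (rotation vector, rad) and "tvec" (3), from world to camera coordinates, as OpenCV has them. Camera axes: x right, y down, z forward; pixel columns grow to the right and rows downward; lengths in mm; the calibration is good to about 2 mm. A picture is of the moment at which its call begins. There is no depth.
- order.finish_job(): hands the job in; it is judged then, once.
The state is a dict: "clock": time; "qpos": joint angles; "qd": joint speeds; "tau": joint torques, N m; "eef_pos": TCP position; "tool_rot": TCP orientation; "force": force on the tool from outside, world axes, zero at the start; "torque": the same for the moment, N m; "width": finger opening in mm; "gripper_force": force on a finger pad.
Only numpy, scipy, OpenCV 4.12 (cv2) and the standard library are available. Lean on these libraries where they do the work, as an engineer would, in place of code of your own. Each camera call takes 0.05 s, during which the arm holds its last target. There are 200 camera calls.

### The job

Open the locked specimen drawer: turn the cabinet's dial right (clockwise) to mark 8, then slowly left towards mark 2 until you feel the spring bolt drop in and stop the dial; the lock is worn, so that may come up to a mark and a half before or after 2. Do not force the dial or the drawer against the bolt. Then pull the drawer at least 70 mm open, let go, and leave the things standing around the cabinet where they are.

Things in the scene. Friction and masses are not known exactly. Their poses are not given: they have to be found in the camera images.
- cabinet: Low grey steel specimen cabinet, fixed to the bench, 180 deep (its x) x 260 wide (its y) x 120 mm high. Origin: centre of its underside on the bench, straight below the dial's axis. Its -x side is the white drawer front and faces the robot, more or less.
- dial_plate (a point): Centre of the round aluminium plate (radius 52, 4 mm high) in the middle of the cabinet's flat top, on the dial's axis, 124 mm up. On it 40 black marks 9 degrees (0.157 rad) apart, every fifth long. Mark 0 is the long one towards the drawer front (-x); marks count up clockwise seen from above: mark 10 points to the cabinet's +y. Axes as the cabinet's.
- dial_grip (a point): Point on the dial's axis in the middle of its bar grip, 151 mm above the bench. The black dial: a disc of radius 34, its top 132 mm above the bench, with an upright bar grip on it 56 long (point's x) x 14 thick (its y) x 30 mm high, top at 162 mm. A white pointer line on top runs from the axis to the bar's -x end; at mark 0 it points to the drawer front. Axes turn with the dial.
- dial (a joint): Dial angle (rad): 0 with the pointer at mark 0, growing clockwise from above (right), 0.157 per mark: mark 8 is 1.257, mark 2 is 0.314. Starts in -0.25 to 0.10, range -0.9 to 2.2, friction 0.05 to 0.1 N m, stays where left. Coming back left the bolt drops at its gate, anywhere in 0.314 +- 0.23; after 0.03 to 0.12 rad more of play the dial comes up hard against it.
- mark8 (a point): The mark 8 on the plate, 46 mm from the dial's axis, 124 mm up. Turning right carries a hidden wheel along to the highest mark reached; it stays there when the dial turns back. The bolt can drop only if that mark was 8, within 0.08 rad (half a mark). If it was overshot, turn left to below -0.75 rad, which carries the wheel back, and start over.
- guide: The fixed guide of the lock's spring bolt: two steel strips 26 long (cabinet's y), 4 mm high, 68 mm from the dial's axis on the +y side. Origin between them on the cabinet's top. The bolt's pin, 8 mm thick, 9 mm high, stands between them: at y = +4 mm locked, -4 mm once dropped in (not measured). Not moved by hand. The bolt bears 18 N; its spring gives 4. The dial meets it 44 mm from its axis: keep under 0.5 N m.
- drawer_handle (a point): Middle of the drawer's bar handle: steel bar 130 long (cabinet's y), 10 x 10 mm, its axis 85 mm above the bench; when shut 144 mm in front (-x) of the cabinet's origin and 44 mm in front of the drawer front. Between its end posts 110 mm are clear; the gap behind it is 39 mm wide. Axes as the cabinet's; it opens towards -x.
- drawer (a joint): Opening of the drawer (m): 0 shut, 0.10 fully open. It slides with about 1.5 N of friction and stays where it is left. While the bolt is out it moves only 1 to 2 mm.
- jar: Small closed jar, 40 mm thick, 45 mm high, on the back right corner of the cabinet's top. A bystander. Origin under its centre.
- pot: Terracotta pot, 74 mm wide, 62 mm high, on the bench just left of the cabinet. A bystander. Origin under its centre.
- beaker: Clear beaker, 72 mm wide, 100 mm high, on the left of the bench. A bystander. Origin under its centre.
- papercup: White cup, 80 mm wide, 110 mm high, on the right of the bench. A bystander. Origin under its centre.
- seedbox: Cardboard box 70 x 140 x 110 mm on the left of the bench. A bystander. Origin under its centre.
- petri: Flat clear dish, 90 mm wide, 15 mm high, on the right front of the bench. A bystander. Origin under its centre.

How it is judged:
By the outcome, as a careful person would: the job done as asked, in the order asked, and still so for the second after the job is handed in, with the robot touching nothing.
It also fails if it takes over 72 s, if anything falls off the work surface, if the arm or the gripper's body presses on something with over 40 N, if the wrist force passes 120 N, or if a joint passes its speed limit or range.

## Working session

There is one attempt and no reset: what is moved stays moved. The work goes in short steps, Python scripts to look and compute and a tool call to move; the robot and the scene stay as the last step left them, time stands still between calls to the robot, and variables do not carry over. Pictures are saved under pics/ and viewed, at most 10 in all, crops included, and the job is handed in when it is done.

Besides the shell and the picture viewer there is one more tool, called after "Emit:" by a JSON object that holds its "fn" and its "kwargs". move_arm: Moves the arm, as the interface text tells. Its arguments: {"type":"object","properties":{"targets":{"type":"string"}},"required":["targets"]}

```bash
mkdir -p pics
cat > h.py <<'E'
import numpy as np, cv2
from cell import read_state, cams, order, ctrl
def get(n,save=None):
    im=cams.get_image(n)
    if save: cv2.imwrite('pics/'+save,im['color'][:,:,::-1])
    return im
def K(im):
    f=200/np.tan(np.radians(im['fovy'])/2); return np.array([[f,0,im['cx']],[0,f,im['cy']],[0,0,1.]])
def ray(im,u,v):
    R=cv2.Rodrigues(np.array(im['rvec'],float))[0]; t=np.array(im['tvec'],float).ravel()
    d=R.T@np.linalg.inv(K(im))@[u,v,1]; return -R.T@t,d
def onz(im,u,v,z):
    o,d=ray(im,u,v); return o+d*(z-o[2])/d[2]
def proj(im,P):
    return cv2.projectPoints(np.array(P,float).reshape(-1,3),np.array(im['rvec'],float),np.array(im['tvec'],float),K(im),None)[0].reshape(-1,2)
E
python3 - <<'E'
from h import *
a=get('top','top1.png');b=get('scene','scene1.png')
print(a['fovy'],a['tvec'],b['fovy'],read_state())
E
```

```text
54.09349451089985 [  52.00205013  558.00179359 1207.39240442] 51.42262196470078 {'clock': 0.1, 'qpos': array([ 1.22921522,  0.62927096,  0.03849453,  1.51823197, -0.02700165,
        0.99629964, -0.02002862]), 'qd': array([ 0.00088626, -0.00138805,  0.00098683, -0.00274197, -0.00152106,
       -0.00073965, -0.00110285]), 'tau': array([ 3.78047189e-03, -5.64527929e+01,  1.23108029e+00, -1.93972850e+01,
        1.14027044e-02,  5.43540184e-03, -2.36233450e-05]), 'eef_pos': array([ 176.84927979, -624.91667052,  230.48225178]), 'tool_rot': array([-3.13990264e+00,  4.50553644e-05,  2.75712189e-01]), 'force': array([-0.10041219,  1.04700517,  0.88020331]), 'torque': array([-0.03087457, -0.0516772 , -0.01843289]), 'gripper_force': 0.0, 'width': 85.20579041404827}
```

View pics/top1.png

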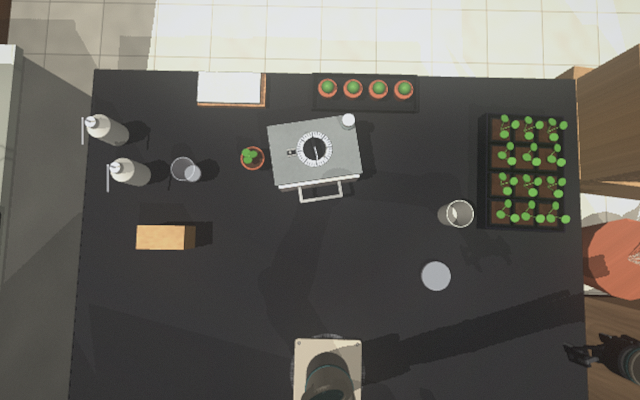

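View pics/scene1.png

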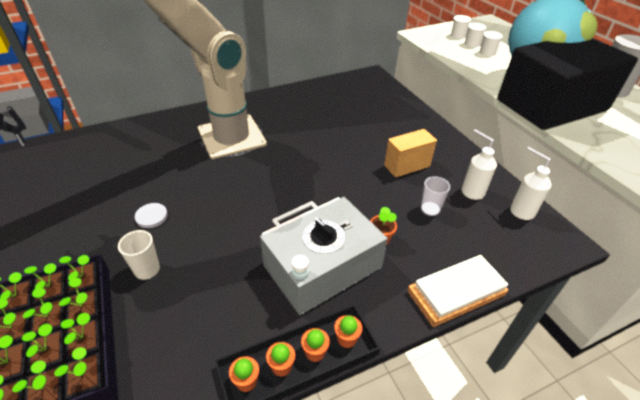

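The top view shows the cabinet with its dial at about (314,150), the handle at (320,195), the pot at (252,157) and the jar at (348,120). The pointer and yaw need a closer look.

Run:
```python
from h import *
a=get('top'); c=a['color']
crop=cv2.resize(c[110:210,255:375],None,fx=6,fy=6,interpolation=cv2.INTER_CUBIC); cv2.imwrite('pics/c1.png',crop[:,:,::-1])
g=c.min(2); m=((g>190)*255).astype('uint8'); 
n,l,s,ce=cv2.connectedComponentsWithStats(m[110:210,255:375])
for i in range(1,n):
    if s[i,4]>15: print(s[i]+[255,110,0,0,0],ce[i]+[255,110])
for z,(u,v) in [(124,(314,149.5)),(85,(320,195)),(0,(252,160)),(165,(348,120))]: print(onz(a,u,v,z))
```

```text
[342 114  13  12 123] [347.91056911 119.3902439 ]
[297 132  20  35 226] [304.74778761 150.65929204]
[313 132  11   7  47] [317.70212766 134.55319149]
[323 136   9  11  50] [326.64 141.14]
[317 147  15  19 106] [324.78301887 156.5754717 ]
[279 175  80  13 186] [316.15053763 181.25268817]
[299 188  17  14  46] [303.95652174 197.10869565]
[672.61251097  56.59765088 124.        ]
[542.65432581  35.3872703   85.        ]
[658.78906273 257.28337496   0.        ]
[751.54683205 -38.08262705 165.        ]
```

View pics/c1.png

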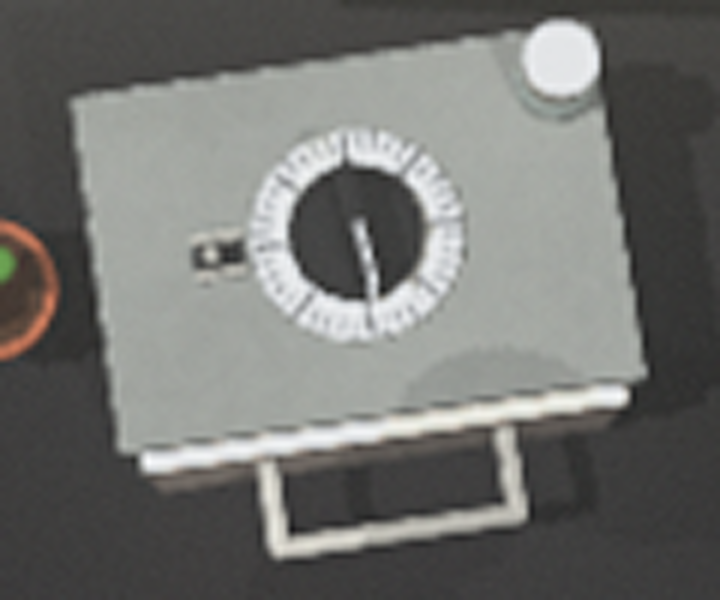

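```bash
cat >> h.py <<'E'
from scipy.spatial.transform import Rotation as Ro
def plan(p,yaw,n,g=1,pos=None,rot=None):
    "rows (n) from the measured pose to position p and world yaw (tool down); yaw change taken as given, unwrapped by caller as dyaw"
    s=read_state(); pos=np.array(s['eef_pos'] if pos is None else pos); r=s['tool_rot'] if rot is None else rot
    R=Ro.from_euler('xyz',r); dy=yaw-r[2]; T=Ro.from_euler('xyz',[np.pi,0,r[2]]); out=[]
    R=T
    for i in range(n):
        goal=pos+(np.array(p)-pos)/(n-i); sh=np.round(R.inv().apply(goal-pos)/10,2); a=np.round(-np.degrees(dy)/(n-i),1)
        out.append("%g %g %g %g 0 0 %g"%(g,*sh,a)); pos=pos+R.apply(sh*10); R=R*Ro.from_rotvec([0,0,np.radians(a)]); dy+=np.radians(a)
    for i in range(0,n,5): print('; '.join(out[i:i+5]))
E
python3 - <<'E'
from h import *
a=get('top')
P=lambda x,y,z: onz(a,255+(x+.5)/6-.5,110+(y+.5)/6-.5,z)
fl,fr,bl=P(120,455,120),P(645,375,120),P(72,98,120)
print(fl,fr,bl,np.linalg.norm(fl-fr),np.linalg.norm(fl-bl))
d=fl-fr; print('yaw front',np.arctan2(-d[0],d[1])); d=bl-fl; print('yaw side',np.arctan2(d[1],d[0]))
print('plate',P(357,235,124),P(248,235,124),P(466,235,124))
h1,h2=P(278,552,90),P(522,518,90); d=h1-h2; print('handle',(h1+h2)/2,np.linalg.norm(d),np.arctan2(-d[0],d[1]))
c=(fl+fr)/2; print('centre from front', c)
p=P(358,222,162),P(373,297,162);d=p[1]-p[0]; print('pointer',p,np.arctan2(-d[1],-d[0]))
print('mark0?',P(372,335,124)-P(357,235,124))
plan([673,57,260],.276+3.11,30)
E
```

```text
[564.42970436 169.00977146 120.        ] [609.76892539 -85.45378844 120.        ] [740.9861688  198.63029382 120.        ] 258.4711749523196 179.02391035106805
yaw front 0.17632532302891907
yaw side 0.16622003907676072
plate [674.8486518  56.4068898 124.       ] [673.60174861 109.65262504 124.        ] [676.0947323   3.1962852 124.       ]
handle [531.08767406  31.46970489  90.        ] 122.46606572135009 0.16315026344570033
centre from front [587.09931488  41.77799151 120.        ]
pointer (array([673.20605678,  56.00851869, 162.        ]), array([637.51313756,  48.09144671, 162.        ])) 0.21827677077289004
mark0? [-49.19937213  -8.47598796   0.        ]
1 2.21 -1.74 -0.1 0 0 -5.9; 1 2.38 -1.5 -0.1 0 0 -5.9; 1 2.52 -1.25 -0.1 0 0 -5.9; 1 2.63 -0.98 -0.1 0 0 -5.9; 1 2.72 -0.71 -0.1 0 0 -5.9
1 2.78 -0.42 -0.1 0 0 -5.9; 1 2.81 -0.14 -0.1 0 0 -6; 1 2.81 0.16 -0.1 0 0 -5.9; 1 2.78 0.45 -0.1 0 0 -6; 1 2.71 0.73 -0.1 0 0 -5.9
1 2.62 1.01 -0.1 0 0 -6; 1 2.5 1.28 -0.1 0 0 -5.9; 1 2.36 1.53 -0.1 0 0 -6; 1 2.19 1.77 -0.1 0 0 -5.9; 1 1.99 1.98 -0.1 0 0 -6
1 1.78 2.18 -0.1 0 0 -5.9; 1 1.54 2.35 -0.09 0 0 -6; 1 1.29 2.5 -0.1 0 0 -5.9; 1 1.03 2.62 -0.09 0 0 -6; 1 0.75 2.71 -0.1 0 0 -5.9
1 0.46 2.77 -0.09 0 0 -6; 1 0.17 2.81 -0.1 0 0 -5.9; 1 -0.12 2.81 -0.09 0 0 -6; 1 -0.41 2.78 -0.1 0 0 -5.9; 1 -0.7 2.72 -0.09 0 0 -6
1 -0.98 2.64 -0.1 0 0 -5.9; 1 -1.24 2.52 -0.09 0 0 -6; 1 -1.5 2.38 -0.1 0 0 -5.9; 1 -1.73 2.21 -0.09 0 0 -6; 1 -1.95 2.02 -0.1 0 0 -5.9
```

Emit:
{"fn": "move_arm", "kwargs": {"targets": "1 2.2 -1.7 -0.4 0 0 -5.9; 1 2.4 -1.5 -0.4 0 0 -5.9; 1 2.5 -1.25 -0.4 0 0 -5.9; 1 2.65 -1 -0.4 0 0 -5.9; 1 2.7 -0.7 -0.4 0 0 -5.9"}}

```text
clock: 0.62
eef_pos: [260.3, -510.8, 251.4]
tool_rot: [-3.141, -0.0, 0.796]
force: [0.7, -0.4, -0.1]
width: 85.7
gripper_force: 0.0
```

Emit:
{"fn": "move_arm", "kwargs": {"targets": "1 2.8 -0.4 -0.2 0 0 -5.9; 1 2.8 -0.15 -0.2 0 0 -6; 1 2.8 0.15 -0.2 0 0 -5.9; 1 2.8 0.45 0 0 0 -6; 1 2.7 0.75 0 0 0 -5.9"}}

```text
clock: 1.03
eef_pos: [343.2, -397.2, 257.5]
tool_rot: [3.141, 0.0, 1.314]
force: [-0.0, -0.4, 0.2]
width: 85.4
gripper_force: 0.0
```

Emit:
{"fn": "move_arm", "kwargs": {"targets": "1 2.6 1 0 0 0 -6; 1 2.5 1.3 0 0 0 -5.9; 1 2.35 1.5 0 0 0 -6; 1 2.2 1.75 0 0 0 -5.9; 1 2 2 0 0 0 -6"}}

```text
clock: 1.45
eef_pos: [425.6, -283.8, 257.3]
tool_rot: [-3.141, 0.0, 1.834]
force: [0.5, -0.1, 0.2]
width: 85.1
gripper_force: 0.0
```

Emit:
{"fn": "move_arm", "kwargs": {"targets": "1 1.8 2.2 0 0 0 -5.9; 1 1.55 2.35 0 0 0 -6; 1 1.3 2.5 0 0 0 -5.9; 1 1 2.6 0 0 0 -6; 1 0.75 2.7 0 0 0 -5.9"}}

```text
clock: 1.87
eef_pos: [508.2, -170.1, 257.3]
tool_rot: [-3.141, 0.0, 2.352]
force: [0.3, -0.9, -0.3]
width: 85.6
gripper_force: 0.0
```

Emit:
{"fn": "move_arm", "kwargs": {"targets": "1 0.45 2.8 0 0 0 -6; 1 0.15 2.8 0 0 0 -5.9; 1 -0.1 2.8 0 0 0 -6; 1 -0.4 2.8 0 0 0 -5.9; 1 -0.7 2.7 0 0 0 -6"}}

```text
clock: 2.28
eef_pos: [591.1, -56.5, 257.2]
tool_rot: [-3.141, -0.0, 2.872]
force: [0.0, -0.7, -0.5]
width: 85.3
gripper_force: 0.0
```

Emit:
{"fn": "move_arm", "kwargs": {"targets": "1 -1 2.6 0 0 0 -5.6; 1 -1.25 2.5 0 0 0 -5.6; 1 -1.5 2.4 0 0 0 -5.6; 1 -1.7 2.2 0 0 0 -5.6; 1 -1.95 2 0 0 0 -5.6"}}

```text
clock: 2.7
eef_pos: [674.9, 55.3, 257.0]
tool_rot: [-3.141, -0.001, -2.922]
force: [0.6, -0.6, -0.0]
width: 85.1
gripper_force: 0.0
```

Run:
```python
from h import *
w=get('wrist','w1.png'); s=read_state(); print(s['eef_pos'],s['tool_rot'],s['qpos'],s['torque'])
print(proj(w,[[674.5,56.5,124],[674.5,56.5,162]]))
```

```text
[677.07463186  62.15082488 256.89058373] [ 3.13574789  0.00380653 -2.912658  ] [ 0.27799934  0.75517664 -0.7889642   1.38072689  0.53821447  1.22194552
  1.24616176] [ 2.63806840e-01 -1.68320094e-01 -4.34393694e-05]
[[318.52420621 195.26373028]
 [318.77576017 206.98837355]]
```

View pics/w1.png

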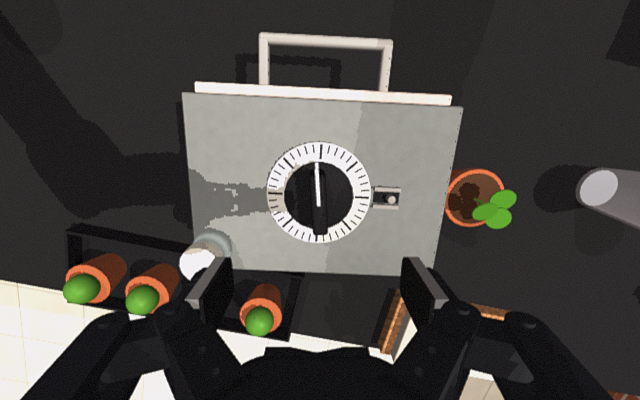

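Wrist view: plate centred about (319,193), pointer running from (318,207) up to (317,165), guide with the pin at (388,198). I'll measure these after settling.

```bash
cat >> h.py <<'E'
def dial(w,C=(674.5,56.5)):
    c=w['color'].astype(int); g=c.min(2)
    # plate: bright pixels in annulus, dark marks filled by closing
    u0=proj(w,[[*C,124]])[0]; m=((g>150)*255).astype('uint8'); yy,xx=np.mgrid[:400,:640]
    r=np.hypot(xx-u0[0],yy-u0[1]); k=np.linalg.norm(proj(w,[[C[0]+52,C[1],124]])[0]-u0)
    m[r>1.2*k]=0
    m=cv2.morphologyEx(m,cv2.MORPH_CLOSE,np.ones((5,5)))
    cs,_=cv2.findContours(m,cv2.RETR_EXTERNAL,cv2.CHAIN_APPROX_NONE); h=cv2.convexHull(max(cs,key=cv2.contourArea))
    e=cv2.fitEllipse(h); ctr=onz(w,*e[0],124)
    q=((g>150)*255).astype('uint8'); u1=proj(w,[[ctr[0],ctr[1],162]])[0]
    n,l,st,ce=cv2.connectedComponentsWithStats(q); best=None
    for i in range(1,n):
        ys,xs=np.where(l==i)
        P=np.array([onz(w,x,y,162)[:2] for x,y in zip(xs,ys)]) if 15<len(xs)<600 else None
        if P is None: continue
        d=np.hypot(*(P-ctr[:2]).T)
        if d.max()<36 and np.ptp(d)>18: best=P
    yaw=None
    if best is not None:
        d,_,_,_=[x for x in np.split(cv2.fitLine(best.astype('float32'),cv2.DIST_L2,0,.01,.01).ravel(),[2])]+[0,0]
        d=d*np.sign(d@(ctr[:2]-best.mean(0))); yaw=np.arctan2(d[1],d[0])
    return ctr,e,yaw,(None if best is None else best.mean(0))
E
sed -i 's/d,_,_,_=\[x for x in np.split(\(.*\),\[2\])\]+\[0,0\]/d=\1[:2]/' h.py
python3 - <<'E'
from h import *
w=get('wrist'); s=read_state(); print(s['eef_pos'],s['tool_rot'])
print(dial(w)); t=get('top'); 
# front edge: white strip z~120 fit
c=w['color']; 
f=[onz(w,u,v,120) for u,v in[(183,93),(462,107)]]; print(f)
E
```

```text
[675.40712814  60.20326556 256.693459  ] [ 3.13677780e+00  1.51347561e-03 -2.91964218e+00]
(array([674.46548567,  56.31865059, 124.        ]), ((311.3210144042969, 191.04306030273438), (115.48086547851562, 115.9632568359375), 38.679351806640625), None, None)
[array([612.45434001, -76.69199048, 120.        ]), array([566.2970068 , 173.76958702, 120.        ])]
```

```bash
python3 - <<'E'
s=open('h.py').read()
s=s.replace("    n,l,st,ce=cv2.conn","    k2=np.linalg.norm(proj(w,[[ctr[0]+30,ctr[1],162]])[0]-u1); q[np.hypot(xx-u1[0],yy-u1[1])>k2]=0\n    n,l,st,ce=cv2.conn").replace("np.ptp(d)>18","np.ptp(d)>14")
open('h.py','w').write(s)
E
python3 - <<'E'
from h import *
for i in range(2):
    w=get('wrist'); s=read_state(); print(s['eef_pos'],s['tool_rot']); print(dial(w))
E
```

```text
[674.08520871  55.05917673 256.59797985] [ 3.14135851e+00 -1.18432429e-03 -2.92655418e+00]
(array([674.45105064,  56.36552014, 124.        ]), ((316.0193176269531, 195.19189453125), (115.01437377929688, 115.29228210449219), 39.49834442138672), np.float64(0.2737310896459921), array([660.74577442,  52.33441026]))
[673.90370165  53.6683591  256.75950683] [-3.14069605e+00 -1.39281197e-03 -2.92805078e+00]
(array([674.41669941,  56.38942449, 124.        ]), ((318.4420166015625, 196.13243103027344), (114.81250762939453, 115.11487579345703), 38.89801788330078), np.float64(0.2827815358064386), array([660.51355996,  52.21585972]))
```

Emit:
{"fn": "move_arm", "kwargs": {"targets": "1 0 0 2.2 0 0 -1.2; 1 0 0 2.2 0 0 -1.2; 1 0 0 2.2 0 0 -1.2; 1 0 0 1.4 0 0 0; 1 0 0 0 0 0 0"}}

```text
clock: 3.37
eef_pos: [672.1, 51.8, 174.0]
tool_rot: [-3.141, -0.006, -2.867]
force: [-0.7, -0.3, 0.2]
width: 85.4
gripper_force: 0.0
```

Emit:
{"fn": "move_arm", "kwargs": {"targets": "1 0 0 0 0 0 0; 1 0 0 0 0 0 0; 1 0 0 0 0 0 0; 1 0 0 0 0 0 0; 1 0 0 0 0 0 0"}}

```text
clock: 3.78
eef_pos: [674.8, 54.6, 178.4]
tool_rot: [-3.141, 0.002, -2.864]
force: [0.3, 1.0, -0.1]
width: 85.5
gripper_force: 0.0
```

Run:
```python
from h import *
s=read_state(); print(s['eef_pos'],s['tool_rot'],s['qd'].round(3)); 
w=get('wrist','w2.png');print(dial(w)); plan([674.4,56.4,137],s['tool_rot'][2],5)
```

```text
[674.83727201  54.63472785 178.42086234] [-3.14120160e+00  1.68524596e-03 -2.86424647e+00] [ 0.     0.006  0.004  0.005  0.001 -0.001  0.002]
(array([673.31663579,  54.96485439, 124.        ]), ((318.45135498046875, 222.25534057617188), (143.21353149414062, 149.86036682128906), 57.776371002197266), np.float64(0.2789200988338142), array([658.23932776,  51.64114389]))
1 -0 0.04 0.82 0 0 0; 1 -0.01 0.03 0.82 0 0 0; 1 -0 0.04 0.83 0 0 0; 1 -0.01 0.03 0.82 0 0 0; 1 -0 0.04 0.83 0 0 0
```

Emit:
{"fn": "move_arm", "kwargs": {"targets": "1 0 0.1 1 0 0 0; 1 0 0 1 0 0 0; 1 0 0 1 0 0 0; 1 0 0 1 0 0 0; 1 0 0 0.2 0 0 0"}}

```text
clock: 4.25
eef_pos: [672.5, 54.8, 132.2]
tool_rot: [3.141, -0.004, -2.864]
force: [-0.1, -0.4, -0.4]
width: 85.4
gripper_force: 0.0
```

Emit:
{"fn": "move_arm", "kwargs": {"targets": "0 0 0 0 0 0 0; -0.5 0 0 0 0 0 0; -0.7 0 0 0 0 0 0; -1 0 0 0 0 0 0; -1 0 0 0 0 0 0"}}

```text
clock: 4.67
eef_pos: [674.4, 55.5, 135.9]
tool_rot: [-3.141, 0.001, -2.864]
force: [-0.4, -0.9, -0.7]
width: 25.3
gripper_force: 0.0
```

Emit:
{"fn": "move_arm", "kwargs": {"targets": "-1 0 0 0 0 0 0; -1 0 0 0 0 0 0; -1 0 0 0 0 0 0; -1 0 0 0 0 0 0; -1 0 0 0 0 0 0"}}

```text
clock: 5.08
eef_pos: [674.0, 56.8, 136.1]
tool_rot: [3.14, 0.001, -2.863]
force: [-3.2, 3.2, 6.1]
width: 13.2
gripper_force: 60.2
```

Run:
```python
from h import *
s=read_state(); print(s)
w=get('wrist','w3.png')
```

```text
{'clock': 5.0833, 'qpos': array([ 0.26676355,  0.87168096, -0.73446281,  1.509966  ,  0.64742318,
        1.01340535,  1.20947241]), 'qd': array([ 0.00055735,  0.00077847,  0.00122067, -0.00039052,  0.0002203 ,
       -0.00038046,  0.00028973]), 'tau': array([ 2.49947771e+00, -5.78542185e+01, -8.18251401e+00, -1.56671655e+01,
        1.16528761e+00, -4.44128690e-02,  1.08317973e-02]), 'eef_pos': array([673.99192837,  56.77146977, 136.06739971]), 'tool_rot': array([ 3.14029434e+00,  8.50908155e-04, -2.86326995e+00]), 'force': array([-3.15484267,  3.15952958,  6.05581565]), 'torque': array([ 0.60988305,  0.53563493, -0.03192028]), 'gripper_force': 60.16343951225281, 'width': 13.230929096869222}
```

View pics/w3.png

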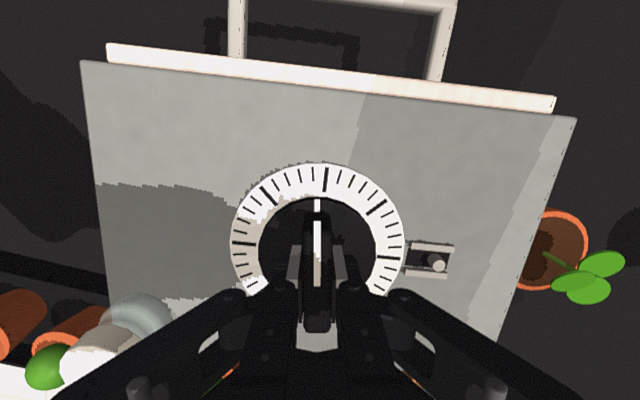

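Bar gripped (width 13.2, 60 N). Long marks show at (325,179) = 0, (377,207) = 5, (392,257) = 10, (268,195) = 35; pin at (438,265) is in the outer (locked) position.

Run:
```python
from h import *
w=cams.get_image('wrist')
C=np.array([674.2,56.3])
for n,a,b in [(0,(326.5,169),(323,190)),(5,(386,200),(368,214)),(10,(402,257),(381,256.5)),(35,(260,186),(275,204))]:
    A,B=onz(w,*a,124)[:2],onz(w,*b,124)[:2]; d=(A+B)/2-C; l=A-B
    for v in(d,l): print(n,np.linalg.norm(v).round(1),((np.arctan2(-v[1],-v[0])+n*np.pi/20+np.pi)%(2*np.pi)-np.pi).round(3))
o=[onz(w,u,v,120)[:2] for u,v in[(81,61),(577,119)]];d=o[1]-o[0];print('front',np.arctan2(-d[0],d[1]),np.linalg.norm(d))
```

```text
0 42.8 0.176
0 11.9 0.125
5 43.3 0.163
5 12.7 0.204
10 44.8 0.183
10 12.5 0.252
35 43.5 0.172
35 13.0 0.138
front 0.17024063805211348 256.1061062760077
```

Emit:
{"fn": "move_arm", "kwargs": {"targets": "-1 0 0 -0.1 0 0 1; -1 0 0 0 0 0 2; -1 0 0 0 0 0 3; -1 0 0 0 0 0 4; -1 0 0 0 0 0 4"}}

```text
clock: 5.6
eef_pos: [673.9, 56.8, 136.1]
tool_rot: [3.14, 0.0, -3.111]
force: [-0.6, 5.0, -0.2]
width: 12.8
gripper_force: 59.5
```

Emit:
{"fn": "move_arm", "kwargs": {"targets": "-1 0 0 0 0 0 4; -1 0 0 0 0 0 4; -1 0 0 0 0 0 4; -1 0 0 0 0 0 4; -1 0 0 0 0 0 4"}}

```text
clock: 6.02
eef_pos: [673.9, 56.8, 136.1]
tool_rot: [3.14, -0.001, 2.823]
force: [-1.3, 4.6, 0.4]
width: 12.9
gripper_force: 59.5
```

Run:
```python
from h import *
s=read_state(); print(s['eef_pos'],s['tool_rot'],s['force'],s['torque'],s['qpos'])
```

```text
[673.90741194  56.7640888  136.08944522] [ 3.14002355e+00 -6.23398378e-04  2.82262164e+00] [-1.34897258  4.62194723  0.37931174] [0.82614874 0.17992991 0.06688163] [ 0.19590027  0.83277719 -0.5877382   1.51198429  0.52339425  0.95734041
  0.70566792]
```

Emit:
{"fn": "move_arm", "kwargs": {"targets": "-1 0 0 0 0 0 5; -1 0 0 0 0 0 5; -1 0 0 0 0 0 5; -1 0 0 0 0 0 5; -1 0 0 0 0 0 4"}}

```text
clock: 6.43
eef_pos: [673.9, 56.8, 136.1]
tool_rot: [3.141, -0.001, 2.404]
force: [0.4, 5.3, 0.6]
width: 12.9
gripper_force: 59.5
```

Emit:
{"fn": "move_arm", "kwargs": {"targets": "-1 0 0 0 0 0 4; -1 0 0 0 0 0 3; -1 0 0 0 0 0 3; -1 0 0 0 0 0 2; -1 0 0 0 0 0 2"}}

```text
clock: 6.85
eef_pos: [673.9, 56.8, 136.1]
tool_rot: [3.141, -0.001, 2.162]
force: [-1.8, 3.9, 0.8]
width: 12.8
gripper_force: 59.5
```

Emit:
{"fn": "move_arm", "kwargs": {"targets": "-1 0 0 0 0 0 2; -1 0 0 0 0 0 1; -1 0 0 0 0 0 1; -1 0 0 0 0 0 0; -1 0 0 0 0 0 0"}}

```text
clock: 7.27
eef_pos: [673.9, 56.8, 136.1]
tool_rot: [3.141, -0.002, 2.093]
force: [-0.8, 5.2, -0.3]
width: 13.2
gripper_force: 59.4
```

Run:
```python
from h import *
s=read_state(); print(s['eef_pos'],s['tool_rot'],s['force'],s['torque'],s['qpos'])
w=get('wrist'); cv2.imwrite('pics/w4.png',cv2.resize(w['color'][140:320,200:440],None,fx=3,fy=3,interpolation=cv2.INTER_CUBIC)[:,:,::-1])
```

```text
[673.87056383  56.79995278 136.05733043] [ 3.14106110e+00 -1.52228425e-03  2.09314772e+00] [-0.84416582  5.17239478 -0.29838781] [0.99268952 0.13981196 0.04926715] [ 0.09712215  0.79668479 -0.39854397  1.51525215  0.35918172  0.90273257
  0.1046654 ]
```

View pics/w4.png

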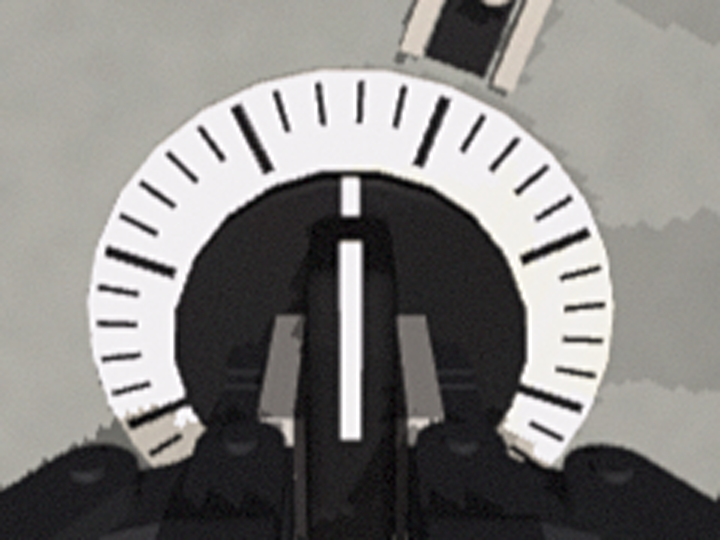

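Pointer (x≈350 in the crop) stands a quarter mark short of mark 8 (360,102), agreeing with θ = 1.22 from the tool yaw; 2° more.

Emit:
{"fn": "move_arm", "kwargs": {"targets": "-1 0 0 0 0 0 1; -1 0 0 0 0 0 1; -1 0 0 0 0 0 0.2; -1 0 0 0 0 0 0; -1 0 0 0 0 0 0"}}

```text
clock: 7.73
eef_pos: [673.9, 56.8, 136.1]
tool_rot: [3.141, -0.002, 2.055]
force: [-0.3, 5.4, -0.1]
width: 13.0
gripper_force: 59.4
```

Emit:
{"fn": "move_arm", "kwargs": {"targets": "-1 0 0 0 0 0 -1; -1 0 0 0 0 0 -2; -1 0 0 0 0 0 -3; -1 0 0 0 0 0 -3; -1 0 0 0 0 0 -3"}}

```text
clock: 8.15
eef_pos: [673.9, 56.8, 136.1]
tool_rot: [3.141, -0.002, 2.266]
force: [-1.0, 5.4, -0.6]
width: 12.8
gripper_force: 59.4
```

Emit:
{"fn": "move_arm", "kwargs": {"targets": "-1 0 0 0 0 0 -3; -1 0 0 0 0 0 -3; -1 0 0 0 0 0 -3; -1 0 0 0 0 0 -3; -1 0 0 0 0 0 -3"}}

```text
clock: 8.57
eef_pos: [673.9, 56.8, 136.1]
tool_rot: [3.14, -0.001, 2.528]
force: [0.1, 5.3, -0.0]
width: 12.8
gripper_force: 59.4
```

Emit:
{"fn": "move_arm", "kwargs": {"targets": "-1 0 0 0 0 0 -3; -1 0 0 0 0 0 -2; -1 0 0 0 0 0 -2; -1 0 0 0 0 0 -1; -1 0 0 0 0 0 -1"}}

```text
clock: 8.98
eef_pos: [673.9, 56.8, 136.1]
tool_rot: [3.14, -0.001, 2.683]
force: [-0.1, 4.9, -0.1]
width: 12.8
gripper_force: 59.4
```

```bash
cat >> h.py <<'E'
def st():
    s=read_state(); y=s['tool_rot'][2]; print('theta',round((0.172-(y-np.pi)+np.pi)%(2*np.pi)-np.pi,4),s['eef_pos'].round(1),s['force'].round(1),s['torque'].round(3),s['qd'].round(3))
E
python3 -c "
from h import *
st()"
```

```text
theta 0.6304 [673.9  56.8 136.1] [-0.1  4.9 -0.1] [ 0.992  0.156 -0.158] [ 0.026  0.01  -0.052 -0.002  0.044  0.018  0.173]
```

Emit:
{"fn": "move_arm", "kwargs": {"targets": "-1 0 0 0 0 0 -1; -1 0 0 0 0 0 -1; -1 0 0 0 0 0 -1; -1 0 0 0 0 0 -1; -1 0 0 0 0 0 -1"}}

```text
clock: 9.4
eef_pos: [673.9, 56.8, 136.1]
tool_rot: [3.14, -0.001, 2.77]
force: [-0.6, 5.4, -0.3]
width: 12.8
gripper_force: 59.4
```

```bash
cat >> h.py <<'E'
def pin(name='wrist'):
    w=cams.get_image(name); ca,sa=np.cos(.172),np.sin(.172); C=np.array([674.1,56.4]); g=cv2.cvtColor(w['color'],cv2.COLOR_RGB2GRAY)
    ys=np.arange(54,84,2.); pr=[]
    for y in ys:
        q=proj(w,[[*(C+[x*ca-y*sa,x*sa+y*ca]),129] for x in(-2,-1,0,1,2)]).astype('float32')
        pr.append(int(cv2.remap(g,q[:,:1],q[:,1:],cv2.INTER_LINEAR).mean()))
    print('y54..82',pr); return w
E
python3 - <<'E'
from h import *
st(); w=pin()
cv2.imwrite('pics/w5.png',cv2.resize(w['color'][140:340,300:500],None,fx=3,fy=3)[:,:,::-1])
E
```

```text
theta 0.5432 [673.9  56.8 136.1] [-0.6  5.4 -0.3] [ 1.005  0.118 -0.141] [ 0.028  0.012 -0.054  0.001  0.046  0.021  0.175]
y54..82 [88, 44, 42, 38, 40, 32, 36, 128, 185, 188, 191, 42, 58, 153, 153]
```

View pics/w5.png

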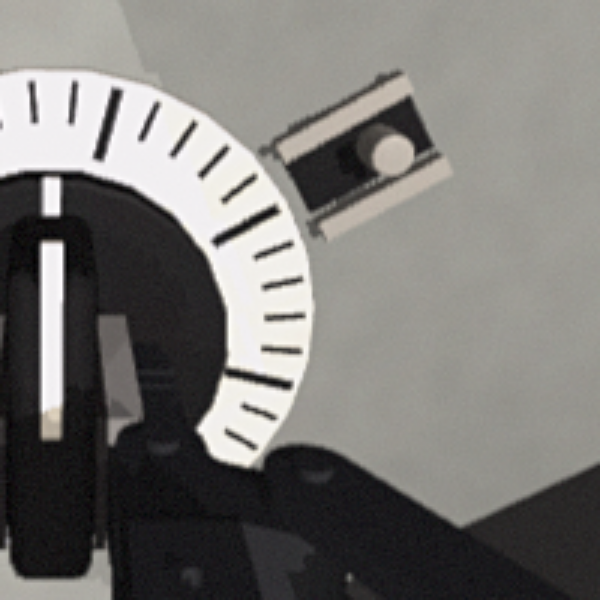

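Pin clearly in the outer (locked) position at (388,152) in the crop, and my profile sees it (y 68–74). Creeping left 1.5° at a time, checking pin and torque.

Emit:
{"fn": "move_arm", "kwargs": {"targets": "-1 0 0 0 0 0 -0.3; -1 0 0 0 0 0 -0.3; -1 0 0 0 0 0 -0.3; -1 0 0 0 0 0 -0.3; -1 0 0 0 0 0 -0.3"}}

```text
clock: 9.87
eef_pos: [673.9, 56.8, 136.1]
tool_rot: [3.14, -0.001, 2.796]
force: [-0.0, 6.2, 0.0]
width: 13.2
gripper_force: 59.4
```

```bash
python3 -c "
from h import *
st();pin()"
```

```text
theta 0.5172 [673.9  56.8 136.1] [-0.   6.2  0. ] [ 1.025  0.159 -0.102] [ 0.008  0.003 -0.016 -0.002  0.013  0.003  0.052]
y54..82 [82, 48, 45, 39, 40, 35, 45, 164, 186, 188, 180, 45, 60, 153, 154]
```

Emit:
{"fn": "move_arm", "kwargs": {"targets": "-1 0 0 0 0 0 -0.3; -1 0 0 0 0 0 -0.3; -1 0 0 0 0 0 -0.3; -1 0 0 0 0 0 -0.3; -1 0 0 0 0 0 -0.3"}}

```text
clock: 10.33
eef_pos: [673.9, 56.7, 136.1]
tool_rot: [3.14, -0.001, 2.823]
force: [-0.9, 6.6, -0.9]
width: 12.9
gripper_force: 59.4
```

```bash
python3 -c "
from h import *
st();pin()"
```

```text
theta 0.4909 [673.9  56.7 136.1] [-0.9  6.6 -0.9] [0.986 0.132 0.003] [ 0.01   0.006 -0.016 -0.     0.016  0.006  0.053]
y54..82 [72, 43, 45, 36, 33, 38, 75, 185, 187, 191, 59, 48, 77, 153, 153]
```

Emit:
{"fn": "move_arm", "kwargs": {"targets": "-1 0 0 0 0 0 -0.2; -1 0 0 0 0 0 -0.2; -1 0 0 0 0 0 -0.2; -1 0 0 0 0 0 -0.2; -1 0 0 0 0 0 -0.2"}}

```text
clock: 10.8
eef_pos: [673.9, 56.7, 136.1]
tool_rot: [3.14, -0.001, 2.84]
force: [-1.1, 4.2, -0.3]
width: 12.9
gripper_force: 59.4
```

```bash
python3 -c "
from h import *
st();pin()"
```

```text
theta 0.4731 [673.9  56.7 136.1] [-1.1  4.2 -0.3] [1.045 0.173 0.084] [ 0.006  0.001 -0.01  -0.001  0.009  0.005  0.034]
y54..82 [58, 49, 44, 33, 34, 103, 186, 188, 191, 47, 45, 49, 84, 152, 154]
```

Emit:
{"fn": "move_arm", "kwargs": {"targets": "-1 0 0 0 0 0 -0.2; -1 0 0 0 0 0 -0.2; -1 0 0 0 0 0 -0.2; -1 0 0 0 0 0 -0.2; -1 0 0 0 0 0 -0.2"}}

```text
clock: 11.27
eef_pos: [673.9, 56.8, 136.1]
tool_rot: [3.14, -0.001, 2.858]
force: [-0.4, 5.0, 0.7]
width: 12.7
gripper_force: 59.4
```

```bash
python3 -c "
from h import *
st();pin()"
```

```text
theta 0.4558 [673.9  56.8 136.1] [-0.4  5.   0.7] [0.965 0.133 0.092] [ 0.005  0.002 -0.011 -0.     0.009  0.003  0.034]
y54..82 [62, 37, 43, 84, 185, 187, 191, 54, 47, 47, 50, 48, 91, 152, 154]
```

Emit:
{"fn": "move_arm", "kwargs": {"targets": "-1 0 0 0 0 0 -0.2; -1 0 0 0 0 0 -0.2; -1 0 0 0 0 0 -0.1; -1 0 0 0 0 0 -0.1; -1 0 0 0 0 0 -0.1"}}

```text
clock: 11.73
eef_pos: [673.9, 56.8, 136.1]
tool_rot: [3.14, -0.001, 2.87]
force: [-0.4, 5.2, 0.1]
width: 13.1
gripper_force: 59.4
```

```bash
python3 -c "
from h import *
st();pin()"
```

```text
theta 0.4441 [673.9  56.8 136.1] [-0.4  5.2  0.1] [ 1.034  0.206 -0.058] [ 0.001  0.002 -0.006  0.     0.006  0.002  0.017]
y54..82 [55, 39, 40, 117, 186, 187, 191, 43, 47, 48, 46, 49, 92, 152, 153]
```

Pin has dropped in (y 60–66). Creeping on to the stop.

Emit:
{"fn": "move_arm", "kwargs": {"targets": "-1 0 0 0 0 0 -0.1; -1 0 0 0 0 0 -0.1; -1 0 0 0 0 0 -0.1; -1 0 0 0 0 0 -0.1; -1 0 0 0 0 0 -0.1"}}

```text
clock: 12.2
eef_pos: [673.9, 56.7, 136.1]
tool_rot: [3.14, -0.001, 2.878]
force: [-1.3, 5.8, -0.7]
width: 13.1
gripper_force: 59.4
```

```bash
python3 -c "
from h import *
st()"
```

```text
theta 0.4354 [673.9  56.7 136.1] [-1.3  5.8 -0.7] [ 1.064  0.124 -0.041] [ 0.002  0.004 -0.004  0.     0.003  0.002  0.017]
```

Emit:
{"fn": "move_arm", "kwargs": {"targets": "-1 0 0 0 0 0 -0.15; -1 0 0 0 0 0 -0.15; -1 0 0 0 0 0 -0.1; -1 0 0 0 0 0 -0.1; -1 0 0 0 0 0 -0.1"}}

```text
clock: 12.62
eef_pos: [673.9, 56.8, 136.1]
tool_rot: [3.14, -0.001, 2.889]
force: [-1.4, 5.7, -0.4]
width: 13.1
gripper_force: 59.4
```

```bash
python3 -c "
from h import *
st()"
```

```text
theta 0.4249 [673.9  56.8 136.1] [-1.4  5.7 -0.4] [ 1.086  0.136 -0.   ] [ 0.003  0.002 -0.008 -0.002  0.006  0.001  0.016]
```

Emit:
{"fn": "move_arm", "kwargs": {"targets": "-1 0 0 0 0 0 -0.15; -1 0 0 0 0 0 -0.15; -1 0 0 0 0 0 -0.15; -1 0 0 0 0 0 -0.1; -1 0 0 0 0 0 -0.1"}}

```text
clock: 13.03
eef_pos: [673.9, 56.8, 136.1]
tool_rot: [3.14, -0.001, 2.9]
force: [-0.6, 5.4, -0.7]
width: 13.3
gripper_force: 59.4
```

```bash
python3 -c "
from h import *
st();pin()"
```

```text
theta 0.4135 [673.9  56.8 136.1] [-0.6  5.4 -0.7] [1.019 0.152 0.024] [ 0.003 -0.    -0.005 -0.001  0.005  0.003  0.017]
y54..82 [49, 45, 41, 116, 185, 187, 191, 46, 46, 52, 49, 47, 110, 153, 154]
```

Emit:
{"fn": "move_arm", "kwargs": {"targets": "-1 0 0 0 0 0 -0.15; -1 0 0 0 0 0 -0.15; -1 0 0 0 0 0 -0.15; -1 0 0 0 0 0 -0.1; -1 0 0 0 0 0 -0.1"}}

```text
clock: 13.5
eef_pos: [673.9, 56.7, 136.1]
tool_rot: [3.14, -0.001, 2.911]
force: [-0.5, 6.0, 0.0]
width: 13.0
gripper_force: 59.4
```

```bash
python3 -c "
from h import *
st()"
```

```text
theta 0.4022 [673.9  56.7 136.1] [-0.5  6.   0. ] [ 1.014  0.16  -0.069] [ 0.005  0.003 -0.005  0.     0.005  0.001  0.017]
```

Emit:
{"fn": "move_arm", "kwargs": {"targets": "-1 0 0 0 0 0 -0.15; -1 0 0 0 0 0 -0.1; -1 0 0 0 0 0 -0.1; -1 0 0 0 0 0 -0.1; -1 0 0 0 0 0 -0.1"}}

```text
clock: 13.92
eef_pos: [673.9, 56.7, 136.1]
tool_rot: [3.14, -0.001, 2.921]
force: [-1.4, 5.2, -0.6]
width: 12.4
gripper_force: 59.4
```

```bash
python3 -c "
from h import *
st()"
```

```text
theta 0.3927 [673.9  56.7 136.1] [-1.4  5.2 -0.6] [ 1.034  0.162 -0.082] [ 0.001  0.002 -0.006 -0.001  0.005 -0.     0.017]
```

Emit:
{"fn": "move_arm", "kwargs": {"targets": "-1 0 0 0 0 0 -0.1; -1 0 0 0 0 0 -0.1; -1 0 0 0 0 0 -0.1; -1 0 0 0 0 0 -0.1; -1 0 0 0 0 0 -0.1"}}

```text
clock: 14.33
eef_pos: [673.9, 56.7, 136.1]
tool_rot: [3.14, -0.001, 2.929]
force: [-0.3, 6.1, -0.2]
width: 12.8
gripper_force: 59.5
```

```bash
python3 -c "
from h import *
st()"
```

```text
theta 0.3844 [673.9  56.7 136.1] [-0.3  6.1 -0.2] [ 1.063  0.149 -0.238] [ 0.002  0.003 -0.004 -0.     0.003  0.003  0.017]
```

Emit:
{"fn": "move_arm", "kwargs": {"targets": "-1 0 0 0 0 0 -0.05; -1 0 0 0 0 0 -0.05; -1 0 0 0 0 0 0"}}

```text
clock: 14.58
eef_pos: [673.9, 56.7, 136.1]
tool_rot: [3.14, -0.001, 2.931]
force: [-1.0, 5.8, 0.3]
width: 12.9
gripper_force: 59.5
```

```bash
python3 -c "
from h import *
st();pin();st()"
```

```text
theta 0.3828 [673.9  56.7 136.1] [-1.   5.8  0.3] [ 1.058  0.173 -0.216] [-0.001 -0.001  0.     0.001 -0.    -0.002 -0.001]
y54..82 [51, 43, 39, 117, 186, 187, 188, 47, 52, 48, 49, 51, 125, 153, 153]
theta 0.3828 [673.9  56.8 136.1] [-0.7  4.9 -0.8] [ 1.095  0.075 -0.222] [-0.001 -0.001  0.     0.001  0.    -0.001  0.   ]
```

Torque holds at −0.22 N m against −0.08 of friction: the bolt has stopped the dial at θ≈0.383 (within range). Letting go and rising.

Emit:
{"fn": "move_arm", "kwargs": {"targets": "0.2 0 0 0 0 0 0; 0.2 0 0 0 0 0 0; 0.2 0 0 0 0 0 0; 0.2 0 0 0 0 0 0; 0.2 0 0 0 0 0 0"}}

```text
clock: 15.05
eef_pos: [674.2, 54.5, 136.3]
tool_rot: [-3.141, 0.0, 2.93]
force: [0.2, 0.7, -0.3]
width: 51.8
gripper_force: 0.0
```

Emit:
{"fn": "move_arm", "kwargs": {"targets": "0.2 0 0 -0.8 0 0 0; 0.2 0 0 -1.8 0 0 0; 0.2 0 0 -2 0 0 0; 0.2 0 0 -2 0 0 0; 0.2 0 0 -1.4 0 0 0"}}

```text
clock: 15.47
eef_pos: [674.8, 55.7, 219.0]
tool_rot: [3.141, 0.002, 2.931]
force: [-0.2, 0.1, 0.1]
width: 51.0
gripper_force: 0.0
```

```bash
python3 -c "
from h import *
st();w=pin();print(dial(w)[2])
s=read_state();print(s['tool_rot'],s['width']);plan([532.2,31.8,190],1.743,12,-0.2)"
```

```text
theta 0.3824 [674.8  55.7 219. ] [-0.2  0.1  0.1] [ 0.014 -0.033 -0.007] [ 0.029 -0.153 -0.071 -0.168 -0.114  0.297  0.096]
y54..82 [66, 28, 25, 121, 190, 192, 191, 41, 37, 37, 39, 37, 51, 157, 153]
-0.22097779820548594
[3.13907262 0.00649253 2.93097196] 51.31875418840705
-0.2 1.13 -0.45 0.26 0 0 5.7; -0.2 1.08 -0.56 0.26 0 0 5.7; -0.2 1.02 -0.66 0.26 0 0 5.7; -0.2 0.95 -0.76 0.27 0 0 5.7; -0.2 0.87 -0.85 0.26 0 0 5.7
-0.2 0.78 -0.94 0.27 0 0 5.7; -0.2 0.68 -1.01 0.26 0 0 5.6; -0.2 0.58 -1.07 0.27 0 0 5.7; -0.2 0.47 -1.12 0.26 0 0 5.6; -0.2 0.36 -1.16 0.27 0 0 5.7
-0.2 0.25 -1.19 0.26 0 0 5.6; -0.2 0.12 -1.21 0.27 0 0 5.7
```

Emit:
{"fn": "move_arm", "kwargs": {"targets": "-0.2 1.1 -0.45 0 0 0 5.7; -0.2 1.1 -0.55 0 0 0 5.7; -0.2 1 -0.65 0 0 0 5.7; -0.2 0.95 -0.75 0.2 0 0 5.7; -0.2 0.85 -0.85 0.2 0 0 5.7"}}

```text
clock: 15.93
eef_pos: [614.1, 45.2, 212.5]
tool_rot: [3.141, 0.0, 2.429]
force: [0.0, 0.4, 0.1]
width: 34.2
gripper_force: 0.0
```

Emit:
{"fn": "move_arm", "kwargs": {"targets": "-0.2 0.8 -0.95 0.3 0 0 5.7; -0.2 0.7 -1 0.3 0 0 5.7; -0.2 0.6 -1.1 0.3 0 0 5.7; -0.2 0.5 -1.1 0.3 0 0 5.6; -0.2 0.35 -1.2 0.3 0 0 5.6"}}

```text
clock: 16.35
eef_pos: [553.2, 35.5, 197.4]
tool_rot: [3.141, 0.0, 1.935]
force: [1.1, -1.2, 0.3]
width: 34.3
gripper_force: 0.0
```

Emit:
{"fn": "move_arm", "kwargs": {"targets": "-0.2 0.25 -1.2 0.3 0 0 5.6; -0.2 0.1 -1.2 0.3 0 0 5.6; -0.2 0 0 0.2 0 0 0; -0.2 0 0 0 0 0 0; -0.2 0 0 0 0 0 0"}}

```text
clock: 16.77
eef_pos: [530.8, 31.6, 189.6]
tool_rot: [3.14, -0.0, 1.747]
force: [0.3, -0.1, 0.0]
width: 34.2
gripper_force: 0.0
```

Run:
```python
from h import *
st(); w=get('wrist','w6.png'); s=read_state(); print(s['eef_pos'],s['tool_rot'],s['width'])
ca,sa=np.cos(.172),np.sin(.172)
f=lambda x,y,z:[674.1+x*ca-y*sa,56.4+x*sa+y*ca,z]
print(proj(w,[f(-144,65,90),f(-144,-65,90),f(-100,65,120)]),s['qpos'])
```

```text
theta 1.5665 [530.8  31.6 189.6] [ 0.3 -0.1  0. ] [ 0.005 -0.003 -0.009] [ 0.003  0.004 -0.002 -0.012 -0.002 -0.001 -0.008]
[530.95338493  31.63344601 189.58262215] [ 3.14009233e+00 -2.71906179e-04  1.74648712e+00] 34.66797438560884
[[317.96203502 128.67952493]
 [317.11937568 270.16945684]
 [379.82555376 130.983659  ]] [ 0.12992307  0.53325983 -0.35691111  1.88698649  0.25902319  0.76479212
 -0.19373033]
```

View pics/w6.png

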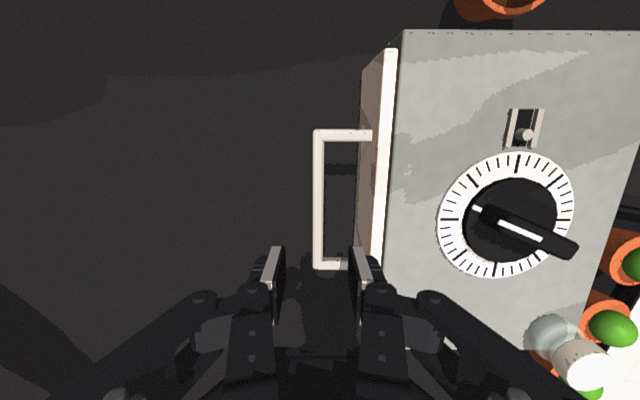

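Handle bar runs x≈318, y 129–270, just as projected, with the fingers straddling it. Pin is in, pointer near mark 2.5. Descending.

Emit:
{"fn": "move_arm", "kwargs": {"targets": "-0.2 0 0.1 1.5 0 0 0; -0.2 0 0 1.7 0 0 0; -0.2 0 0 1.7 0 0 0; -0.2 0 0 1.7 0 0 0; -0.2 0 0 1 0 0 0"}}

```text
clock: 17.23
eef_pos: [530.9, 31.5, 111.8]
tool_rot: [-3.141, -0.001, 1.746]
force: [-0.5, 0.5, -0.3]
width: 34.0
gripper_force: 0.0
```

Emit:
{"fn": "move_arm", "kwargs": {"targets": "-0.2 0 0 1.3 0 0 0; -0.2 0 0 1.5 0 0 0; -0.2 0 0 1.3 0 0 0; -0.2 0 0 0.5 0 0 0; -0.2 0 0 0 0 0 0"}}

```text
clock: 17.65
eef_pos: [531.1, 31.6, 67.6]
tool_rot: [-3.141, 0.0, 1.745]
force: [-1.6, 0.2, 2.2]
width: 34.1
gripper_force: 1.0
```

Emit:
{"fn": "move_arm", "kwargs": {"targets": "-0.2 0 0 0 0 0 0; -0.2 0 0 0 0 0 0; -0.5 0 0 0 0 0 0; -1 0 0 0 0 0 0; -1 0 0 0 0 0 0"}}

```text
clock: 18.07
eef_pos: [531.6, 31.6, 67.7]
tool_rot: [3.14, -0.0, 1.744]
force: [0.2, -0.6, 1.9]
width: 8.8
gripper_force: 58.5
```

Emit:
{"fn": "move_arm", "kwargs": {"targets": "-1 0 0 0 0 0 0; -1 0 0 0 0 0 0; -1 0 0 0 0 0 0"}}

```text
clock: 18.32
eef_pos: [531.6, 31.6, 67.6]
tool_rot: [3.14, -0.0, 1.744]
force: [0.7, -0.3, 2.9]
width: 8.8
gripper_force: 58.8
```

Emit:
{"fn": "move_arm", "kwargs": {"targets": "-1 0 -0.1 0 0 0 0; -1 0 -0.1 0 0 0 0; -1 0 -0.1 0 0 0 0; -1 0 -0.1 0 0 0 0; -1 0 0 0 0 0 0"}}

```text
clock: 18.73
eef_pos: [526.9, 30.8, 67.6]
tool_rot: [3.141, 0.0, 1.744]
force: [0.4, -0.0, 5.8]
width: 8.8
gripper_force: 59.1
```

The drawer moves freely past its locked play; pulling on.

Emit:
{"fn": "move_arm", "kwargs": {"targets": "-1 0 -0.6 0 0 0 0; -1 0 -1 0 0 0 0; -1 0 -1 0 0 0 0; -1 0 -1 0 0 0 0; -1 0 -1 0 0 0 0"}}

```text
clock: 19.15
eef_pos: [481.2, 22.9, 67.6]
tool_rot: [3.141, -0.0, 1.745]
force: [2.0, 0.8, 4.6]
width: 8.5
gripper_force: 59.3
```

Emit:
{"fn": "move_arm", "kwargs": {"targets": "-1 0 -1 0 0 0 0; -1 0 -1 0 0 0 0; -1 0 -0.7 0 0 0 0; -1 0 -0.4 0 0 0 0; -1 0 -0.3 0 0 0 0"}}

```text
clock: 19.57
eef_pos: [447.2, 17.1, 67.6]
tool_rot: [-3.142, -0.0, 1.745]
force: [0.9, 0.1, 4.5]
width: 8.9
gripper_force: 59.3
```

Emit:
{"fn": "move_arm", "kwargs": {"targets": "-1 0 0 0 0 0 0; -1 0 0 0 0 0 0; -0.2 0 0 0 0 0 0; -0.2 0 0 0 0 0 0; -0.2 0 0 0 0 0 0"}}

```text
clock: 19.98
eef_pos: [446.3, 16.6, 66.9]
tool_rot: [-3.138, 0.0, 1.745]
force: [-0.9, 0.7, 2.0]
width: 34.0
gripper_force: 0.0
```

Emit:
{"fn": "move_arm", "kwargs": {"targets": "-0.2 0 0 -0.5 0 0 0; -0.2 0 0 -1.5 0 0 0; -0.2 0 0 -2 0 0 0; -0.2 0 0 -2 0 0 0; -0.2 0 0 -2 0 0 0"}}

```text
clock: 20.4
eef_pos: [447.7, 17.0, 148.3]
tool_rot: [-3.141, -0.0, 1.745]
force: [0.5, 0.1, -1.0]
width: 34.1
gripper_force: 0.0
```

Emit:
{"fn": "move_arm", "kwargs": {"targets": "-0.2 0 0 -2 0 0 0; -0.2 0 0 -1.5 0 0 0; -0.2 0 0 -0.5 0 0 0; -0.2 0 0 0 0 0 0; -0.2 0 0 0 0 0 0"}}

```text
clock: 20.82
eef_pos: [447.8, 16.7, 187.0]
tool_rot: [-3.141, 0.0, 1.744]
force: [0.3, -0.2, 0.7]
width: 33.8
gripper_force: 0.0
```

Run:
```python
from h import *
st(); w=get('scene','end.png')
```

```text
theta 1.5694 [447.8  16.7 187. ] [ 0.3 -0.2  0.7] [-0.018  0.008  0.013] [-0.006  0.02   0.005  0.012  0.002 -0.003  0.001]
```

View pics/end.png

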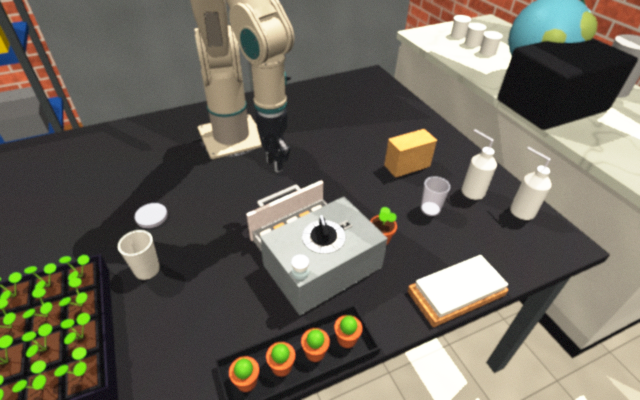

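The drawer stands open (front at about (287,208)), the gripper is clear of it, and jar, pot, beaker, cup, box and dish are all where they were.

```bash
python3 -c "
from h import *
print(order.finish_job())"
```

```text
the job is handed in; nothing more can be done
None
```

I turned the dial right to mark 8, then slowly left until the bolt dropped in and stopped it at about mark 2.4; the drawer is about 85 mm open and released, the things around the cabinet are where they were, and the job is handed in at about 21 s.

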